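# Put the snack-dish set away in its lidded box

### The arm

A 7-joint arm with a two-finger parallel gripper is mounted at the origin on a cart in front of the work surface, level with it; the furniture and walls round the work are solid. World frame = base frame: x ahead of the robot, y to its left, z up, the work surface at z = 0. Lengths are in m, angles in rad, forces in N, time in s.
With the tool pointing down it reaches from about 0.4 to 0.9 m from the base axis. Payload 5.6 kg.
Tool frame: the origin (TCP) lies midway between the tips of the shut fingers; the grasp point (between the pads) lies 19 mm behind it; z points along the fingers, y is the line along which they close (so a half turn about z gives the same grasp; the last joint's range is limited). The gripper opens to 92 mm and grips with 3 to 60 N. Pads are 20 mm wide; open, the fingers measure 128 mm over their backs; the gripper's body (75 mm by 189 mm) begins 69 mm behind the grasp point.
Start: joints at [1.092, 0.468, -0.012, 1.603, 0.006, 1.071, -0.056], TCP at [0.274, -0.589, 0.215] pointing down, gripper open.
Joint ranges: [-2.53, 2.53], [-0.31, 2.02], [-1.57, 1.55], [0.28, 2.44], [-1.29, 4.43], [0.15, 1.84], [-2.92, 2.92]. Speed limits (rad/s): [2.57, 2.57, 3.14, 3.14, 3.14, 3.14, 3.14].

### API

Orientations are given as a 3x3 rotation matrix whose columns are the frame's x, y, z axes.
In Python, from station import env, effector, solver, viewer, workorder, search_frame, tip_of gives the robot as it stands. Calls block until the motion is done:
- env.reach(position, orientation): joint-space move of the TCP to a pose.
- env.movel(position, frame=None, rate=0.15): straight line of the TCP; frame=None keeps the orientation; rate is the mean speed in m/s.
- env.goto_joints(angles): joint-space move.
- effector.release() and effector.grasp(squeeze=None): open the fingers fully, or close them until they stop; squeeze is the grip in N (None keeps the last).
- env.pause(seconds).
- solver.inverse_kinematics(position, orientation): joint angles nearest the present ones, or None.
- env.sense(): the state.
- viewer.read_camera(name): name is "scene" or "top" or "wrist"; returns (picture, depth): 420x560x3 uint8, red, green, blue; 420x560 float32, m along the optical axis (not along the pixel's ray), 0 where there is no reading.
- viewer.camera_info(name): a dict with "intrinsics" (3x3 intrinsics, pixels), "eye" and "rotation" of the camera in the world; the wrist camera has in their place "T_tool_cam" (4x4, takes a point from camera to tool coordinates, whose origin is the TCP and whose axes are the flange's). Camera axes: x right, y up, looking along -z (the intrinsics and any distortion apply to the point x, -y, -z); pixel columns grow to the right and rows downward; lengths in m; the calibration is good to about 2 mm. A picture is of the moment at which its call begins: read the wrist's pose just before it. camera_info takes no time and is no camera call.
A pose or a line that the arm cannot do raises env.PlanningError and nothing moves.
- workorder.finish_job(): hands the job in; it is judged then, once.
Trained networks look in the newest picture that a camera, given by its name, has taken for a name from the list of things; names that differ only in an ending like _2 or _b are one class to them, and where a whole thing is asked for, a point or a joint stands for the part that bears it (a point fixed in the world has none). Each returns a list of dicts, best first, with "score" (0 to 1); they miss things now and then, are a little off and sometimes report something else, mostly with a low value. They report only what shows in the picture. A call takes as long as a camera call.
- search_frame(camera, name): "at" ([x, y, z] in m, in world coordinates, good to about 4 mm: the middle of the surface that is visible of it).
- tip_of(camera, name): "at" ([x, y, z] in m, in world coordinates, good to about 4 mm: a listed point, or the origin of a listed thing).
The state is a dict: "t": time; "joint_positions": joint angles; "joint_velocities": joint speeds; "tau": joint torques, N m; "ee_pos": TCP position; "tcp_rot": TCP orientation; "wrist_force": force on the tool from outside, world axes, zero at the start; "moment": the same for the moment, N m; "gripper_width": finger opening in m; "grasp_force": force on a finger pad.
Only numpy, scipy, OpenCV 4.12 (cv2) and the standard library are available. Lean on these libraries where they do the work, as an engineer would, in place of code of your own. Each camera call takes 0.05 s, during which the arm holds its last target. There are 200 camera calls.

### The job

Put the snack-dish set away: take the lid off the dark wooden box (lift its battens out of the notches and draw it back from under the two brass clips) and lay it aside on the worktop, then nest all the white dishes in the box, every one flat on its bottom. Close the box again, sliding the lid in under the clips until its battens drop into the notches, and leave the other things on the worktop where they stand.

Things in the scene. Friction and masses are not known exactly. Their poses are not given: they have to be found in the camera images.
- dish_box: Dark wooden box, open on top, fixed (mm): outside 200 (x) by 260 (y) by 52 high, walls 9, bottom 8. Inside 182 by 242, 44 deep: 3 by 4 squares of the dishes' 60 module, 2 to spare; the full set (12 squares) fills it. Origin: centre of the underside; x points to the long wall with the two brass clips.
- dish_box_in (a point): Centre of the box's inner floor, 8 mm above the worktop; axes of the box.
- dish_box_rim (a point): Centre of the box's mouth, level with the rim, 52 mm above the worktop; axes of the box. The tops of the short walls (y = -125.5 and +125.5) each have two notches for the lid's battens, 26 mm wide along x, 6.5 deep, right through the wall, centred at x = -55 and +55.
- dish_box_clips (a point): Point midway between the two brass clips, on the rim over the +x wall's outer face (box x = 100, y = 0, 52 mm up). Clips at y = -75 and +75, 30 wide; their tongues reach inward over the rim from x = 105 to x = 91.5, underside 16 above the rim, top 19; their uprights stop the lid's edge at x = 102.
- lid: Dark wooden lid, about 400 g (mm): board 198 (x) by 260 (y), 8 thick; below it two battens along y, 22 wide, 258 long, 5 high, at x = -55 and +55. Half-turn symmetric. Origin: centre, level with the battens' undersides; z up. Starts closed; the worktop to the left of the box is free for it. Closed: origin over the box's centre, 5 below the rim, axes along the box's.
- lid_handle (a point): Middle of the lid's bar handle at half height (25 mm above the lid's origin): bar along the lid's y, 100 long, 16 wide, from the board's top (13 above the origin) to 37. To open: lift 5 to 8 mm, slide 16 or more to box -x, lift off (clips block it straight up and down). To close: lay it on the rim 16 short, battens riding 5 above home, slide to box +x; home, it dips 5 (2 play each way).
- corner_dish_1: White L-shaped dish (mm): three squares of a 60 module, 3 smaller (arms 117 long, 57 wide): elbow centred at (-20,-20), arm squares at (40,-20), (-20,40); x, y from -48.5 to 68.5, notch beyond 8.5; walls 4 thick, 16 high. Grip: rib 10 thick, 44 long, top 36 above the underside, along (1,-1) across the elbow. Origin: underside below mid-grip, the centre of mass; z up. 220 g. May be absent.
- corner_dish_2: White L-shaped dish (mm): three squares of a 60 module, 3 smaller (arms 117 long, 57 wide): elbow centred at (-20,-20), arm squares at (40,-20), (-20,40); x, y from -48.5 to 68.5, notch beyond 8.5; walls 4 thick, 16 high. Grip: rib 10 thick, 44 long, top 36 above the underside, along (1,-1) across the elbow. Origin: underside below mid-grip, the centre of mass; z up. 220 g. May be absent.
- oblong_dish_1: White oblong dish, 117 (x) by 57 (y) mm (two squares of the 60 module less 3); walls 4 thick, 16 high. Grip: rib 10 thick, 44 long, top 36 above the underside, along y across the middle. Origin: underside below mid-grip, the centre of mass; z up. 150 g. May be absent.
- oblong_dish_2: White oblong dish, 117 (x) by 57 (y) mm (two squares of the 60 module less 3); walls 4 thick, 16 high. Grip: rib 10 thick, 44 long, top 36 above the underside, along y across the middle. Origin: underside below mid-grip, the centre of mass; z up. 150 g. May be absent.
- square_dish_1: White square dish, 57 by 57 mm (one square of the 60 module less 3); walls 4 thick, 16 high. Grip: rib 10 thick, 44 long, top 36 above the underside, along x through the middle. Origin: underside below mid-grip, the centre of mass; z up. 90 g. May be absent.
- square_dish_2: White square dish, 57 by 57 mm (one square of the 60 module less 3); walls 4 thick, 16 high. Grip: rib 10 thick, 44 long, top 36 above the underside, along x through the middle. Origin: underside below mid-grip, the centre of mass; z up. 90 g. May be absent.
- salt_shaker: Glass salt shaker with grey cap, 44 across, 90 high (mm), a bystander; origin: centre of its underside, z up.
- tomato_tin: Short green-labelled tin, 75 across, 58 high (mm), a bystander; origin: centre of its underside, z up.
- jam_jar: Jam jar, 68 across, 84 high (mm), a bystander; origin: centre of its underside, z up.
- spice_0: Spice jar with green cap, 46 across, 106 high (mm), a bystander; origin: centre of its underside, z up.

How it is judged:
On the way, in this order (a step that is already met when the one before it is completed fails the run):
1. the lid lies flat on the worktop beside the box (horizontal distance between lid and dish_box_rim above 0.2 m and height (world z) of lid below 0.02 m and angle between lid's own z axis and vertical below 0.1 rad), for 0.2 s.
2. every dish of the set lies flat on the bottom of the box (x of corner_dish_1 in the frame of dish_box_in between -0.091 and 0.091 m and y of corner_dish_1 in the frame of dish_box_in between -0.121 and 0.121 m and z of corner_dish_1 in the frame of dish_box_in between -0.003 and 0.004 m and angle between each of corner_dish_1, corner_dish_2, oblong_dish_1, oblong_dish_2, square_dish_1, square_dish_2's own z axis and vertical below 0.05 rad and x of corner_dish_2 in the frame of dish_box_in between -0.091 and 0.091 m and y of corner_dish_2 in the frame of dish_box_in between -0.121 and 0.121 m and z of corner_dish_2 in the frame of dish_box_in between -0.003 and 0.004 m and x of oblong_dish_1 in the frame of dish_box_in between -0.091 and 0.091 m and y of oblong_dish_1 in the frame of dish_box_in between -0.121 and 0.121 m and z of oblong_dish_1 in the frame of dish_box_in between -0.003 and 0.004 m and x of oblong_dish_2 in the frame of dish_box_in between -0.091 and 0.091 m and y of oblong_dish_2 in the frame of dish_box_in between -0.121 and 0.121 m and z of oblong_dish_2 in the frame of dish_box_in between -0.003 and 0.004 m and x of square_dish_1 in the frame of dish_box_in between -0.091 and 0.091 m and y of square_dish_1 in the frame of dish_box_in between -0.121 and 0.121 m and z of square_dish_1 in the frame of dish_box_in between -0.003 and 0.004 m and x of square_dish_2 in the frame of dish_box_in between -0.091 and 0.091 m and y of square_dish_2 in the frame of dish_box_in between -0.121 and 0.121 m and z of square_dish_2 in the frame of dish_box_in between -0.003 and 0.004 m), for 0.2 s.
At the end, for the whole second after the job is handed in: Every dish present lies flat on the box's floor (within 4 mm, tilt under 0.05 rad); the lid is closed: centred within 4 mm along the slide and 7 mm across, yaw within 0.05 rad, battens down in the notches (origin 3 to 7.5 mm below the rim); all at rest (all of step 2 and x of lid in the frame of dish_box_rim between -0.004 and 0.004 m and y of lid in the frame of dish_box_rim between -0.007 and 0.007 m and z of lid in the frame of dish_box_rim between -0.0075 and -0.003 m and angle between the y axis of lid and the y axis of dish_box, either way round below 0.05 rad and angle between lid's own z axis and vertical below 0.03 rad and linear speed of each of corner_dish_1, corner_dish_2, oblong_dish_1, oblong_dish_2, square_dish_1, square_dish_2, lid below 0.02 m/s); the robot touches nothing.
It fails at once if the glass salt shaker with grey cap is knocked over or pushed more than 60 mm (angle between salt_shaker's own z axis and vertical above 0.6 rad or distance of salt_shaker from where it was at the start of the episode above 0.06 m).
It fails at once if the short green-labelled tin is knocked over or pushed more than 60 mm (angle between tomato_tin's own z axis and vertical above 0.6 rad or distance of tomato_tin from where it was at the start of the episode above 0.06 m).
It fails at once if the jam jar is knocked over or pushed more than 60 mm (angle between jam_jar's own z axis and vertical above 0.6 rad or distance of jam_jar from where it was at the start of the episode above 0.06 m).
It fails at once if the spice jar with green cap is knocked over or pushed more than 60 mm (angle between spice_0's own z axis and vertical above 0.6 rad or distance of spice_0 from where it was at the start of the episode above 0.06 m).
Of corner_dish_1, corner_dish_2, oblong_dish_1, oblong_dish_2, square_dish_1, square_dish_2 only 4 to 6 are there at a start; the rules pass over those that are not, and their reading is None.
At some moment in a run one of corner_dish_1, corner_dish_2, oblong_dish_1, oblong_dish_2, square_dish_1, square_dish_2 may be knocked a few centimetres aside while the robot is not near it.
Once in a run the grip may slacken for a moment while it holds something.
It also fails if it takes over 210 s, if anything falls off the work surface, if the arm or the gripper's body presses on something with over 40 N, if the wrist force passes 120 N, or if a joint passes its speed limit or range.

## Working session

There is one attempt and no reset: what is moved stays moved. The work goes in short steps, each a Python script; the robot and the scene stay as the last script left them, time stands still between calls to the robot, and variables do not carry over. Pictures are saved under pics/ and viewed, at most 14 in all, crops included, and the job is handed in when it is done.

```bash
ls; mkdir -p pics
python3 - <<'E'
from station import env,viewer
import cv2,numpy as np
s=env.sense();print(s['t'],s['ee_pos'],s['tcp_rot'],s['gripper_width'])
for n in("top","scene"):
    p,d=viewer.read_camera(n);cv2.imwrite(f"pics/{n}0.png",p[:,:,::-1]);np.save(f"pics/{n}0.npy",d)
    i=viewer.camera_info(n);print(n,i)
print(viewer.camera_info("wrist"))
E
```

```text
pics
0.0 [ 0.27408355 -0.58876857  0.21366701] [[ 9.06569569e-01  4.22055609e-01 -8.24638312e-04]
 [ 4.22056398e-01 -9.06568353e-01  1.48925903e-03]
 [-1.19040867e-04 -1.69816080e-03 -9.99998551e-01]] 0.09181984549922352
top {'intrinsics': array([[459.66428059,   0.        , 279.06163588],
       [  0.        , 459.66428059, 209.87054019],
       [  0.        ,   0.        ,   1.        ]]), 'eye': array([ 0.40954269, -0.04960441,  1.01514493]), 'rotation': array([[ 0.00862209,  0.98014476, -0.19809569],
       [-0.99995363,  0.00930097,  0.00249681],
       [ 0.00428971,  0.19806497,  0.98017951]])}
scene {'intrinsics': array([[493.51889191,   0.        , 276.93267593],
       [  0.        , 493.51889191, 206.67518963],
       [  0.        ,   0.        ,   1.        ]]), 'eye': array([0.13403956, 0.73389979, 0.54958728]), 'rotation': array([[-0.84678372,  0.24905283, -0.47003193],
       [-0.53184475, -0.37990928,  0.75684219],
       [ 0.0099242 ,  0.89086566,  0.45415844]])}
{'intrinsics': array([[296.86386547,   0.        , 278.22463681],
       [  0.        , 296.86386547, 208.34916633],
       [  0.        ,   0.        ,   1.        ]]), 'T_tool_cam': array([[-5.57128809e-04,  9.56662276e-01,  2.91199208e-01,
         8.31748244e-02],
       [ 9.99999813e-01,  6.06703183e-04, -7.99498839e-05,
         1.77490707e-04],
       [-2.53156524e-04,  2.91199109e-01, -9.56662435e-01,
        -1.70764635e-01],
       [ 0.00000000e+00,  0.00000000e+00,  0.00000000e+00,
         1.00000000e+00]])}
```

View pics/top0.png

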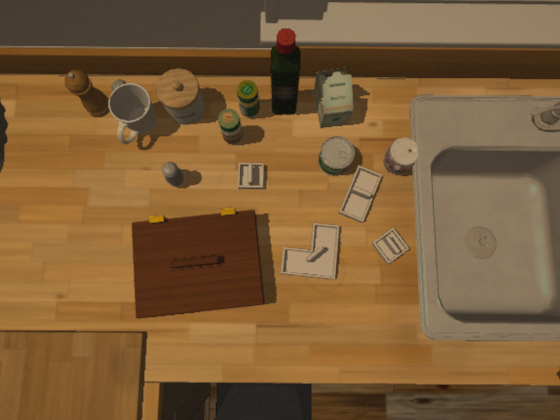

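View pics/scene0.png

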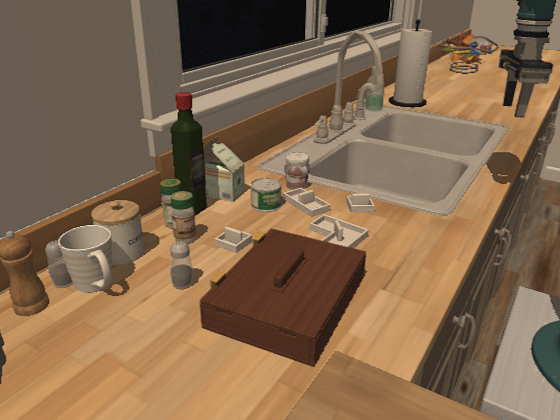

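```bash
cat > h.py <<'E'
import numpy as np, cv2
from station import env,effector,solver,viewer,workorder,search_frame,tip_of
def rotz(a): c,s=np.cos(a),np.sin(a); return np.array([[c,-s,0],[s,c,0],[0,0,1.]])
DOWN=np.diag([1.,-1,-1])
def tool(a):           # fingers close along world direction a (mod pi), pointing down
    return rotz(a-np.pi/2)@DOWN
def cloud(name,save=None):
    s=env.sense(); p,d=viewer.read_camera(name); i=viewer.camera_info(name)
    if save: cv2.imwrite(f"pics/{save}.png",p[:,:,::-1])
    K=i['intrinsics']; v,u=np.mgrid[:420,:560]
    c=np.stack([(u-K[0,2])/K[0,0]*d,-(v-K[1,2])/K[1,1]*d,-d],-1)
    if name=="wrist":
        T=i['T_tool_cam']; c=c@T[:3,:3].T+T[:3,3]; w=c@s['tcp_rot'].T+s['ee_pos']
    else: w=c@i['rotation'].T+i['eye']
    w[d<=0]=np.nan
    return p,w
def rect(pts):
    """centre, angle of the long side, long, short"""
    (c,(a,b),t)=cv2.minAreaRect((pts*1000).astype(np.float32)); t=np.radians(t)
    if a<b: a,b,t=b,a,t+np.pi/2
    return np.array(c)/1000,(t+np.pi/2)%np.pi-np.pi/2,a,b
def white(p):
    h=cv2.cvtColor(p,cv2.COLOR_RGB2HSV); return (h[...,1]<70)&(h[...,2]>110)
E
python3 - <<'E'
from h import *
p,w=cloud("top")
z=w[...,2]; reg=np.zeros(z.shape,bool)
reg[190:330,120:275]=1
m=reg&(abs(z-.06)<.006)
m=cv2.erode(m.astype(np.uint8),np.ones((3,3)))>0
c,t,a,b=rect(w[m][:,:2]);print("lid",c,np.degrees(t),a,b,np.median(z[m]))
m=reg&(z>.075)&(z<.095);print("handle",rect(w[m][:,:2]),np.median(z[m]))
h=cv2.cvtColor(p,cv2.COLOR_RGB2HSV)
for n in("lid_handle","dish_box_clips","dish_box_rim","lid","corner_dish_1","oblong_dish_1","square_dish_1","salt_shaker","tomato_tin","jam_jar","spice_0"):
    print(n,[(np.round(r['at'],3).tolist(),round(r['score'],2)) for r in tip_of("top",n)[:4]])
wm=white(p)
for n,(u,v) in dict(sq1=(251,176),obl=(361,194),cor=(315,254),sq2=(391,246)).items():
    r=np.zeros(z.shape,bool); r[v-40:v+40,u-40:u+40]=1
    m=(r&wm&(z>-.005)&(z<.05)&(np.hypot(w[...,0]-w[v,u,0],w[...,1]-w[v,u,1])<.1)).astype(np.uint8)
    k,l,st,ce=cv2.connectedComponentsWithStats(m); j=l[v,u] if l[v,u] else 1+np.argmax(st[1:,4])
    q=w[l==j]; rib=q[q[:,2]>.026]
    print(n,rect(q[:,:2]),len(rib),rect(rib[:,:2]),q[:,2].max(), "wallcentroid",q[:,:2].mean(0))
E
```

```text
lid [0.49103885 0.11871336] -83.37392950057983 256.4508361816406 193.7429962158203 0.060688591603433206
handle (array([0.5356496 , 0.12922772]), np.float64(-1.477892493122079), 164.15802001953125, 108.14815521240234) 0.08370822747612106
lid_handle [([0.486, 0.12, 0.073], 0.75), ([0.492, 0.12, 0.052], 0.62)]
dish_box_clips []
dish_box_rim []
lid [([0.493, 0.12, 0.05], 0.86)]
corner_dish_1 [([0.515, -0.129, 0.001], 0.77), ([0.65, -0.233, -0.001], 0.67)]
oblong_dish_1 [([0.647, -0.232, -0.002], 0.66)]
square_dish_1 [([0.534, -0.297, 0.003], 0.76), ([0.693, 0.014, 0.003], 0.71)]
salt_shaker [([0.688, 0.183, -0.001], 0.64)]
tomato_tin [([0.734, -0.173, -0.002], 0.65)]
jam_jar [([0.724, -0.317, 0.002], 0.63), ([0.52, -0.131, 0.004], 0.5)]
spice_0 [([0.788, 0.058, -0.0], 0.95)]
sq1 (array([ 0.68831201, -0.01315306]), np.float64(0.0), 0.0, 0.0) 0 (array([0., 0.]), np.float64(0.0), 0.0, 0.0) 0.018026877089758586 wallcentroid [ 0.68831203 -0.01315306]
obl (array([ 0.71572034, -0.23157217]), np.float64(0.0), 0.0, 0.0) 0 (array([0., 0.]), np.float64(0.0), 0.0, 0.0) 0.019587920543011506 wallcentroid [ 0.71572036 -0.23157217]Traceback (most recent call last):
  File "<stdin>", line 16, in <module>
    return _wrapfunc(a, 'argmax', axis=axis, out=out, **kwds)
    return bound(*args, **kwds)
ValueError: attempt to get argmax of an empty sequence
```

Run:
```python
from h import *
p,w=cloud("top")
z=w[...,2]
x,y=w[...,0],w[...,1]
print("cells max z (mm), rows x, cols y .24...60")
for X in np.arange(.30,.72,.04):
    print(round(X,2),[int(1000*np.nanmax(z[m])) if (m:=(abs(x-X)<.02)&(abs(y-Y)<.02)).any() else None for Y in np.arange(.26,.62,.04)])
for n,(u,v) in dict(sq1=(251,176),obl=(361,194),cor=(315,254),sq2=(391,246)).items():
    cx,cy=w[v,u,:2]
    m=((z>.008)&(z<.05)&(np.hypot(x-cx,y-cy)<.1)).astype(np.uint8)
    k,l,st,ce=cv2.connectedComponentsWithStats(m,connectivity=8)
    js=sorted({int(j) for j in np.unique(l[v-12:v+13,u-12:u+13]) if j and st[j,4]>10})
    for j in js:
        q=w[l==j]; rib=q[q[:,2]>.026]
        print(n,j,len(q),rect(q[:,:2]),len(rib),rect(rib[:,:2]) if len(rib)>3 else'',round(q[:,2].max(),3),"cen",q[:,:2].mean(0))
```

```text
cells max z (mm), rows x, cols y .24...60
0.3 [47, 48, 46, 48, 49, 47, 48, None, None]
0.34 [47, 48, 47, 47, 48, 46, 48, 28, None]
0.38 [4, 5, 5, 6, 5, 5, 6, 5, None]
0.42 [62, 5, 7, 7, 6, 5, 5, 5, None]
0.46 [63, 5, 5, 6, 6, 5, 5, 5, None]
0.5 [64, 7, 5, 5, 5, 5, 6, 7, 2]
0.54 [66, 6, 6, 4, 6, 6, 5, 5, 3]
0.58 [64, 5, 4, 5, 4, 6, 5, 5, 3]
0.62 [6, 5, 5, 4, 6, 4, 6, 5, 4]
0.66 [5, 5, 5, 5, 6, 5, 5, 5, 5]
0.7 [6, 5, 6, 4, 4, 5, 141, 4, 13]
sq1 2 345 (array([0.6918974 , 0.01263929]), np.float64(0.004811634050284397), 58.20265197753906, 56.572452545166016) 84 (array([0.69115643, 0.01211986]), np.float64(-0.04274506707631698), 43.38475799560547, 9.23734188079834) 0.04 cen [0.68911817 0.01267928]
obl 3 511 (array([ 0.65264905, -0.23434726]), np.float64(-0.40485654523299), 119.13538360595703, 57.50605392456055) 100 (array([ 0.65231549, -0.23413463]), np.float64(1.199767919518365), 42.852088928222656, 10.44167423248291) 0.04 cen [ 0.65169008 -0.23405038]
cor 1 596 (array([ 0.52615314, -0.12136477]), np.float64(-0.09779966418514352), 117.5670394897461, 117.49861145019531) 95 (array([ 0.51487891, -0.12976479]), np.float64(-0.8801984424048896), 42.70604705810547, 9.92447280883789) 0.043 cen [ 0.51712738 -0.12954288]
sq2 10 408 (array([ 0.53563837, -0.29674951]), np.float64(-0.9541666098383774), 58.189456939697266, 57.4167366027832) 108 (array([ 0.53551978, -0.29636533]), np.float64(0.6539153703772005), 43.29969787597656, 9.745067596435547) 0.041 cen [ 0.5351125 -0.2965881]
```

```bash
cat >> h.py <<'E'
def pick_angle(pos,ang,dest=None,turn=0):
    """ang or ang+pi, whichever leaves joint 7 the most room here (and at dest, turned by turn)"""
    best=None
    for a in (ang,ang+np.pi,ang-np.pi):
        q=solver.inverse_kinematics(pos,tool(a))
        if q is None: continue
        r=abs(q[6])
        if dest is not None:
            q2=solver.inverse_kinematics(dest,tool(a+turn))
            if q2 is None: continue
            r=max(r,abs(q2[6]))
        if best is None or r<best[0]: best=(r,a)
    return best[1]
def st(tag=""):
    s=env.sense(); print(tag,"t%.1f"%s['t'],np.round(s['ee_pos'],4),"w%.4f"%s['gripper_width'],"g%.1f"%s['grasp_force'],"F",np.round(s['wrist_force'],1)); return s
E
python3 - <<'E'
from h import *
YAW=np.radians(6.63); ex=rotz(YAW)[:,0]; C=np.array([.491,.1187,0])
D=np.array([.53,.42,0])
a=pick_angle(C+[0,0,.25],YAW,D+[0,0,.25]); R=tool(a); print(np.degrees(a))
env.reach(C+[0,0,.2],R); st()
p,w=cloud("wrist","w0")
z=w[...,2]
m=(z>.078)&(z<.092)&(np.hypot(w[...,0]-C[0],w[...,1]-C[1])<.07); c,t,l,b=rect(w[m][:,:2]); print("handle",c,np.degrees(t),l,b,np.median(z[m]))
E
```

```text
-173.37
 t3.4 [0.4914 0.1176 0.1999] w0.0919 g0.0 F [0.6 0.3 0.6]
handle [0.4906449  0.12057996] -83.1537685394287 98.1128921508789 15.779273986816406 0.08407403157267404
```

Run:
```python
from h import *
YAW=np.radians(6.75); R3=rotz(YAW); ex=R3[:,0]; C=np.array([.4908,.1199,0])
R=tool(YAW-np.pi)
env.movel(C+[0,0,.12],R); env.movel(C+[0,0,.0635],rate=.06); st("down")
effector.grasp(50); st("grip")
P=env.sense()['ee_pos']; P=C+[0,0,P[2]]
env.movel(P+[0,0,.0065],rate=.03); st("lift")
env.movel(P+[0,0,.0065]-.022*ex,rate=.04); st("slid")
env.movel(P+[0,0,.03]-.024*ex,rate=.05); st("up")
```

```text
down t5.2 [0.4911 0.1201 0.0638] w0.0916 g0.0 F [-0.4  1.3 -0.2]
grip t6.3 [0.4906 0.1199 0.0635] w0.0157 g50.0 F [-0.7  1.   0.2]
lift t6.7 [0.4908 0.1198 0.07  ] w0.0155 g50.0 F [ 0.5  0.9 -4. ]
slid t7.4 [0.4692 0.1173 0.0701] w0.0154 g50.0 F [ 0.3  0.1 -4. ]
up t8.0 [0.467  0.1169 0.0936] w0.0154 g50.0 F [ 1.  -0.8 -3.1]
```

Run:
```python
from h import *
YAW=np.radians(6.75); R3=rotz(YAW); ex=R3[:,0]; C=np.array([.4908,.1199,0])
D=np.array([.53,.42,0])
env.movel(C-.03*ex+[0,0,.16],rate=.15); env.movel(D+[0,0,.16],rate=.2); st("over")
env.movel(D+[0,0,.03],rate=.12); 
for z in np.arange(.022,.012,-.001):
    env.movel(D+[0,0,z],rate=.03); s=st("%.3f"%z)
    if s['wrist_force'][2]>0: break
effector.release(); env.movel(D+[0,0,.15],rate=.2); st()
env.reach(C+[-.02,0,.36],tool(YAW-np.pi)); st()
p,w=cloud("top","top1"); z=w[...,2]; x,y=w[...,0],w[...,1]
q=(w-C)@R3; bx,by=q[...,0],q[...,1]
m=(abs(z-.052)<.006)&(abs(bx)<.125)&(abs(by)<.15); m=cv2.morphologyEx(m.astype(np.uint8),cv2.MORPH_OPEN,np.ones((2,2)))>0
c,t,l,b=rect(w[m][:,:2]);print("rim top",c,np.degrees(t),l,b)
np.savez("pics/top1.npz",p=p,w=w)
p,w=cloud("wrist","wr1"); np.savez("pics/wr1.npz",p=p,w=w)
```

```text
over t10.3 [0.5302 0.4188 0.1598] w0.0156 g50.0 F [ 0.7 -0.5 -4.1]
0.022 t12.0 [0.5299 0.4198 0.0218] w0.0157 g50.0 F [-0.3  0.5 -4.5]
0.021 t12.2 [0.53  0.42  0.021] w0.0153 g50.0 F [-0.2  0.5 -4.1]
0.020 t12.5 [0.53 0.42 0.02] w0.0158 g50.0 F [ 0.1 -1.2 -4.2]
0.019 t12.7 [0.53   0.42   0.0189] w0.0154 g50.0 F [-0.1 -0.8 -3.2]
0.018 t13.0 [0.5299 0.42   0.0179] w0.0153 g50.0 F [ 0.4  0.3 -3.4]
0.017 t13.2 [0.53   0.4199 0.0169] w0.0154 g50.0 F [ 0.4  0.6 -2.6]
0.016 t13.5 [0.5301 0.4201 0.0166] w0.0158 g50.0 F [-1.9 -1.2  2.1]
 t15.5 [0.5296 0.4192 0.1488] w0.0917 g0.0 F [ 0.2  1.  -0.9]
 t16.9 [0.4708 0.1204 0.3595] w0.0921 g0.0 F [-0.7  1.2 -0.2]
rim top [0.44616333 0.07371815] -54.88450622558593 289.9719543457031 176.52223205566406
```

View pics/wr1.png

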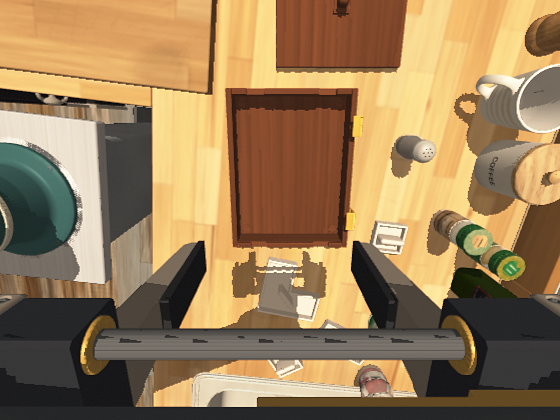

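View pics/top1.png

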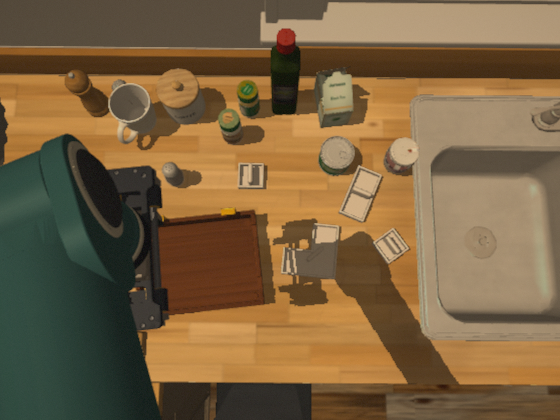

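Run:
```python
from h import *
YAW=np.radians(6.75); R3=rotz(YAW); C=np.array([.4908,.1199,0])
w=np.load("pics/wr1.npz")['w']; q=(w-C)@R3; bx,by,z=q[...,0],q[...,1],w[...,2]
m=(abs(z-.052)<.005)&(abs(bx)<.12)&(abs(by)<.15)
k,l,stt,_=cv2.connectedComponentsWithStats(m.astype(np.uint8)); j=1+np.argmax(stt[1:,4]); m=l==j
c,t,a,b=rect(q[m][:,:2]); print("outer in guess frame",c,np.degrees(t),a,b,np.median(z[m]))
# inner edges: floor points
f=(abs(z-.008)<.005)&(abs(bx)<.1)&(abs(by)<.13)
for nm,v,o in(("x",bx,by),("y",by,bx)):
    s=f&(abs(o)<.07); print("floor",nm,np.percentile(v[s],[.5,99.5]),"rim",[ (np.percentile(v[m&(v>0)&(abs(o)<.09)],[3,97])),np.percentile(v[m&(v<0)&(abs(o)<.09)],[3,97])])
# wall midlines: fit to long walls
for sgn in(1,-1):
    s=m&(bx*sgn>.085)&(abs(by)<.1); print("slope",sgn,np.degrees(np.polyfit(by[s],bx[s],1)[0]))
```

```text
outer in guess frame [-0.0834195  -0.00028389] 89.91470336914062 258.14300537109375 32.680728912353516 0.05250516543054973Traceback (most recent call last):
  File "<stdin>", line 10, in <module>
    return _quantile_unchecked(
        a, q, axis, out, overwrite_input, method, keepdims, weights)
    return _ureduce(a,
                    func=_quantile_ureduce_func,
    ...<5 lines>...
                    overwrite_input=overwrite_input,
                    method=method)
    r = func(a, **kwargs)
    result = _quantile(arr,
                       quantiles=q,
    ...<2 lines>...
                       out=out,
                       weights=wgt)
    slices_having_nans = np.isnan(arr[-1, ...])
                                  ~~~^^^^^^^^^
IndexError: index -1 is out of bounds for axis 0 with size 0
```

```bash
cat >> h.py <<'E'
YAW=np.radians(6.7); BR=rotz(YAW); C=np.array([.4908,.1199,0])
def box(x,y,z=0): return C+BR@np.array([x,y,z])
def rib(w,xy,r=.045):
    z=w[...,2]; m=(z>.027)&(z<.046)&(np.hypot(w[...,0]-xy[0],w[...,1]-xy[1])<r)
    k,l,s,_=cv2.connectedComponentsWithStats(m.astype(np.uint8)); m=l==1+np.argmax(s[1:,4])
    return rect(w[m][:,:2])
def near(a,b): return a+np.pi*np.round((b-a)/np.pi)
def pick(xy,ribang,dest,destang):
    """xy, ribang: expected rib; dest: box xy; destang: box angle of the rib (true turn given by caller)"""
    xy=np.asarray(xy); turn=destang+YAW-ribang; dw=box(*dest)
    a=pick_angle([*xy,.2],ribang+np.pi/2,dw+[0,0,.15],turn)
    env.reach([*xy,.2],tool(a)); 
    p,w=cloud("wrist"); c,t,l,b=rib(w,xy); t=near(t,ribang)
    print("rib",np.round(c,4),"moved %.1f mm"%(1000*np.linalg.norm(c-xy)),np.degrees(t),"was",np.degrees(ribang),l,b)
    if np.linalg.norm(c-xy)>.012 or abs(l-44)>5 or abs(b-10)>4: print("CHECK"); return None
    c=(c*.6+xy*.4); t=(t+ribang)/2; a=a+t-ribang
    env.movel([*c,.08],tool(a),rate=.2); env.movel([*c,.0205],rate=.08)
    effector.grasp(40); s=st("grip"); 
    env.movel([*c,.125],rate=.12); s=st("lift")
    return a+destang+YAW-t, s['gripper_width']
E
python3 - <<'E'
from h import *
r=pick((.5149,-.1298),np.radians(-50.5),(-20,-64) and (-.020,-.064),np.radians(90-45))
print(r)
if r:
    np.save("ang.npy",r[0])
    d=box(-.020,-.064); env.movel(d+[0,0,.125],tool(r[0]),rate=.18); st("over")
E
```

```text
rib [ 0.5141 -0.128 ] moved 2.0 mm -50.37078475952149 was -50.5 42.2520637512207 9.390901565551758
grip t21.0 [ 0.5144 -0.1287  0.0205] w0.0092 g40.0 F [-0.3 -0.5 -0.1]
lift t22.0 [ 0.5138 -0.1287  0.1243] w0.0096 g40.0 F [-0.  -0.  -2.6]
(np.float64(5.614724203665758), 0.009613828237930009)
over t23.9 [0.4785 0.0536 0.125 ] w0.0093 g40.0 F [ 0.1  1.1 -1.9]
```

```bash
cat >> h.py <<'E'
def lower(xy,z0,z1=.0285):
    for z in (.06,.045,.036,.032,*np.arange(.031,z1-.0031,-.001)):
        env.movel(box(*xy,z),rate=.08); s=env.sense()
        if s['wrist_force'][2]-z0>3.5: break
    s=st("low"); return s['ee_pos'][2]
E
python3 - <<'E'
from h import *
xy=np.array([-.020,-.064]); f0=env.sense()['wrist_force']
z=lower(xy,f0[2]); print(z)
env.movel(box(*xy,z+.001),rate=.02); f0=env.sense()['wrist_force']
for k in range(6):
    xy[0]-=.001; env.movel(box(*xy,z+.001),rate=.02); s=env.sense(); f=(BR.T@(s['wrist_force']-f0))
    print(xy,np.round(f,1))
    if f[0]>5: break
env.movel(box(xy[0]+.0005,xy[1],z),rate=.02)
effector.release(); st("rel")
env.movel(box(*xy,.2),rate=.2)
c=box(*xy); p,w=cloud("wrist","wr2")
q=(w-C)@BR; m=(abs(q[...,0])<.09)&(abs(q[...,1])<.12)&(abs(q[...,2]-.024)<.004); print("walls",q[m].min(0),q[m].max(0)); print("rib",rib(w-[0,0,.008],c[:2]),c)
E
```

```text
low t26.8 [0.4785 0.0541 0.0285] w0.0094 g40.0 F [-2.7 -1.   5.6]
0.0284925006658942
[-0.021 -0.064] [-0.4  0.3 -0. ]
[-0.022 -0.064] [ 0.  -0.2  0.5]
[-0.023 -0.064] [ 0.1 -0.7  0.4]
[-0.024 -0.064] [3.7 0.3 0.7]
[-0.025 -0.064] [5.6 0.4 0. ]
rel t29.8 [0.4739 0.0535 0.0285] w0.0917 g0.0 F [-0.2  0.1  0.2]
walls [-0.08999377 -0.11257807  0.02001723] [0.05581266 0.11996728 0.02799849]
rib (array([0.47517783, 0.0532515 ]), np.float64(0.9017739753971394), 42.114070892333984, 9.257983207702637) [0.47343766 0.05342031 0.        ]
```

```bash
cat >> h.py <<'E'
def place(r,xy):
    env.movel(box(*xy,.125),tool(r[0]),rate=.18); s=st("over")
    if abs(s['gripper_width']-.0094)>.002: print("GRIP?"); return
    z=lower(xy,s['wrist_force'][2])
    if z>.032: print("HIGH, not released"); return
    effector.release(); st("rel"); env.movel(box(*xy,.2),rate=.2)
    p,w=cloud("wrist"); c,t,l,b=rib(w-[0,0,.008],box(*xy)[:2])
    print("placed",BR.T@(np.array([*c,0])-C),np.degrees(t-YAW),l,b)
E
python3 - <<'E'
from h import *
xy=(.0588,-.050)
r=pick((.6523,-.2341),1.1998,xy,0.)
if r: place(r,xy)
E
```

```text
rib [ 0.6527 -0.2322] moved 2.0 mm 68.61026763916017 was 68.74347625979617 42.358341217041016 9.430852890014648
grip t35.5 [ 0.6524 -0.2329  0.0205] w0.0092 g40.0 F [ 0.5  0.  -0.3]
lift t36.5 [ 0.6518 -0.2328  0.124 ] w0.0094 g40.0 F [ 0.4 -0.  -2.6]
over t38.5 [0.5552 0.0764 0.1249] w0.0099 g40.0 F [-0.3  0.5  0.1]
low t41.5 [0.5552 0.0771 0.0284] w0.0099 g40.0 F [-3.8 -1.1 12.1]
rel t42.8 [0.5551 0.0771 0.027 ] w0.0918 g0.0 F [-0.6 -1.   0.5]
placed [ 0.09625852 -0.04047941  0.        ] -88.66057033538817 41.2253532409668 10.139725685119629
```

Run:
```python
from h import *
p,w=cloud("wrist","wr3"); q=(w-C)@BR
m=(abs(q[...,0])<.086)&(abs(q[...,1])<.116)
for lo,hi in((.034,.047),(.02,.028)):
    k=m&(q[...,2]>lo)&(q[...,2]<hi)
    n,l,s,_=cv2.connectedComponentsWithStats(k.astype(np.uint8))
    for j in range(1,n):
        if s[j,4]>25: print(lo,s[j,4],rect(q[l==j][:,:2]),np.median(q[l==j][:,2]))
```

```text
0.034 317 (array([ 0.05971657, -0.04986998]), np.float64(0.0025856230509118117), 43.246665954589844, 9.130326271057129) 0.04386536407711458
0.034 314 (array([-0.02171082, -0.06389764]), np.float64(0.7860732747337833), 42.44641876220703, 10.334503173828125) 0.04349021813056769
0.02 843 (array([ 0.05815914, -0.05044725]), np.float64(1.5692516933626504), 117.55801391601562, 54.342369079589844) 0.026237360101333984
0.02 1206 (array([-0.02972532, -0.05444842]), np.float64(-1.5696191617394057), 117.41248321533203, 112.426513671875) 0.02607806546242017
0.02 60 (array([-0.01786621, -0.06583443]), np.float64(0.9919160527628965), 40.35225296020508, 7.340807914733887) 0.024424215115083484
```

View pics/wr3.png

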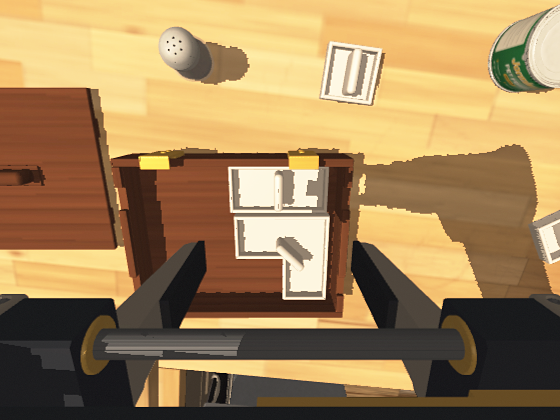

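Run:
```python
import re
s=open('h.py').read()
s=s.replace("    p,w=cloud(\"wrist\"); c,t,l,b=rib(w-[0,0,.008],box(*xy)[:2])\n    print(\"placed\",BR.T@(np.array([*c,0])-C),np.degrees(t-YAW),l,b)\n",'''    p,w=cloud("wrist"); q=(w-C)@BR; c,t,l,b=rib(q-[0,0,.008],xy,.03)
    print("placed",c,np.degrees(t),l,b)
''')
open('h.py','w').write(s)
from h import *
for src,ang,xy in (((.5355,-.2964),.654,(.045,.048)),((.6912,.0121),-.03,(-.030,.045))):
    r=pick(src,ang,xy,0.)
    if r: place(r,xy)
    else: break
```

```text
rib [ 0.5354 -0.2959] moved 0.5 mm 35.55217361450196 was 37.47143980155584 43.90023422241211 9.926815032958984
grip t48.2 [ 0.5354 -0.296   0.0205] w0.0096 g40.0 F [ 0.  -1.   0.4]
lift t49.2 [ 0.5348 -0.2958  0.1242] w0.0097 g40.0 F [ 0.3  0.7 -2.1]
over t52.0 [0.53   0.1722 0.125 ] w0.0099 g40.0 F [-0.7 -0.4 -0.9]
low t54.8 [0.5301 0.1729 0.0285] w0.0098 g40.0 F [-1.  -0.6  5. ]
rel t56.1 [0.5299 0.1728 0.028 ] w0.0922 g0.0 F [-0.1 -0.2  0.4]
placed [0.04582677 0.04800867] 0.18011975288390863 43.23727798461914 9.25312328338623
rib [0.6909 0.0141] moved 2.0 mm 0.18423974514007826 was -1.7188733853924696 42.72679138183594 9.649026870727539
grip t62.6 [0.691  0.0133 0.0205] w0.0096 g40.0 F [ 0.1  0.  -1. ]
lift t63.6 [0.6904 0.013  0.124 ] w0.0094 g40.0 F [-1.2 -0.9 -1. ]
over t65.3 [0.4565 0.1606 0.1249] w0.0096 g40.0 F [-0.8 -0.2 -0.5]
low t68.1 [0.4559 0.1612 0.0284] w0.0095 g40.0 F [-1.2 -1.1  4.8]
rel t69.4 [0.4558 0.1611 0.028 ] w0.0920 g0.0 F [ 0.1 -0.1 -0.1]
placed [-0.02915661  0.04526971] 0.18449965119361497 44.01957702636719 9.268763542175293
```

Check the whole worktop (arm back over the right side), dishes in the box, and the lid pose.

Run:
```python
from h import *
D=np.array([.53,.42,0])
p,w=cloud("wrist"); q=(w-C)@BR
m=(abs(q[...,0])<.086)&(abs(q[...,1])<.116)&(q[...,2]>.034)&(q[...,2]<.047)
n,l,s,_=cv2.connectedComponentsWithStats(m.astype(np.uint8))
for j in range(1,n):
    if s[j,4]>25: print(rect(q[l==j][:,:2]),np.median(q[l==j][:,2]))
env.reach(D+[0,0,.18],tool(YAW-np.pi)); st()
p,w=cloud("wrist"); z=w[...,2]
m=(z>.028)&(z<.046)&(np.hypot(w[...,0]-D[0],w[...,1]-D[1])<.07); c,t,a,b=rect(w[m][:,:2]); print("handle",c,np.degrees(t),a,b,np.median(z[m]))
p,w=cloud("top","top2")
```

```text
(array([-0.02964645,  0.0453825 ]), np.float64(0.0023004073406913683), 43.207645416259766, 9.284676551818848) 0.04377491826520814
(array([-0.02284906, -0.06309764]), np.float64(0.8201163963692393), 43.39287185668945, 9.903913497924805) 0.04352489067029963
(array([0.04483004, 0.04852701]), np.float64(-0.000516520093420958), 42.433143615722656, 8.630193710327148) 0.043916112261438156
(array([ 0.07233803, -0.04599569]), np.float64(-0.2509688442780149), 16.514331817626953, 4.089970111846924) 0.0421478397965222
 t72.1 [0.5302 0.4193 0.1797] w0.0917 g0.0 F [ 0.2  0.4 -0.1]
handle [0.53048553 0.42078674] -82.96563529968262 98.72893524169922 15.144935607910156 0.03703793730867255
```

View pics/top2.png

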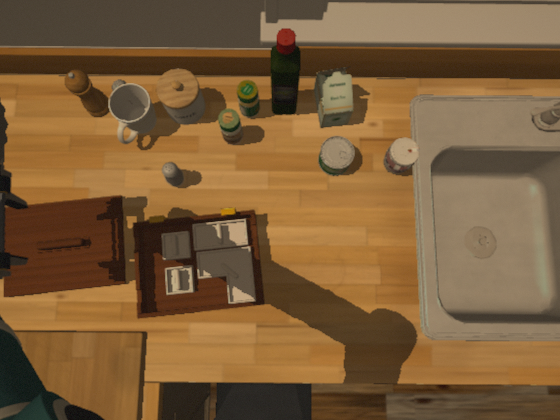

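Run:
```python
from h import *
Y=np.radians(6.75); ex=rotz(Y)[:,0]; R=tool(Y-np.pi); D=np.array([.53,.42,0])
env.movel(D+[0,0,.06],R,rate=.15); env.movel(D+[0,0,.0166],rate=.06); effector.grasp(50); st("grip")
env.movel(D+[0,0,.16],rate=.12); st("lift")
env.movel(C-.026*ex+[0,0,.16],rate=.18); s=st("over")
c,w=cloud("wrist","wr4")
```

```text
grip t75.1 [0.53   0.42   0.0166] w0.0153 g50.0 F [-0.7  0.7 -1. ]
lift t76.5 [0.5295 0.4195 0.1589] w0.0157 g50.0 F [ 0.3  0.6 -5.4]
over t78.4 [0.4651 0.1178 0.1601] w0.0156 g50.0 F [ 0.6  0.4 -3.9]
```

View pics/wr4.png

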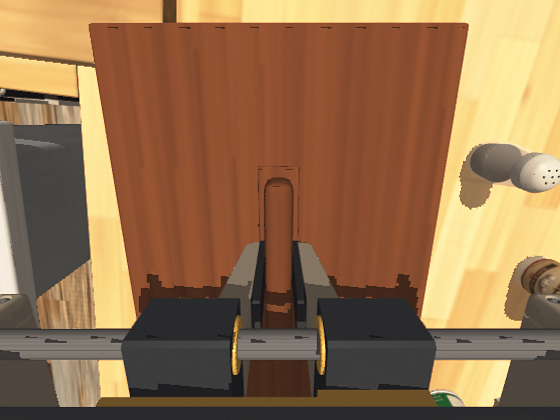

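Run:
```python
from h import *
ex=rotz(np.radians(6.75))[:,0]
env.movel(C-.024*ex+[0,0,.085],rate=.12); env.movel(C-.024*ex+[0,0,.07],rate=.04); f0=st("low")['wrist_force']
for d in (-.016,-.010,-.005,-.002,0.):
    env.movel(C+d*ex+[0,0,.07],rate=.04); s=st(str(d))
    if np.linalg.norm(s['wrist_force']-f0)>12: print("STOP"); break
else:
    for z in np.arange(.069,.0615,-.001):
        env.movel(C+[0,0,z],rate=.03); s=st("%.4f"%z)
        if s['wrist_force'][2]-f0[2]>5: break
```

```text
low t79.7 [0.4669 0.1171 0.0698] w0.0158 g50.0 F [-0.1  0.2 -3.4]
-0.016 t80.1 [0.4753 0.1181 0.0701] w0.0153 g50.0 F [-0.3 -0.4 -3.8]
-0.01 t80.4 [0.4812 0.1188 0.07  ] w0.0158 g50.0 F [-0.1 -0.3 -3.2]
-0.005 t80.6 [0.4861 0.1194 0.07  ] w0.0152 g50.0 F [-0.   0.2 -3.7]
-0.002 t80.9 [0.489  0.1197 0.07  ] w0.0157 g50.0 F [ 0.6 -0.4 -4.1]
0.0 t81.1 [0.4909 0.1199 0.07  ] w0.0156 g50.0 F [ 0.6 -0.7 -3.1]
0.0690 t81.4 [0.4907 0.1199 0.0689] w0.0155 g50.0 F [-0.1  0.3 -4.2]
0.0680 t81.6 [0.4908 0.1199 0.0679] w0.0158 g50.0 F [-0.2 -0.6 -3.4]
0.0670 t81.9 [0.4907 0.1199 0.0669] w0.0157 g50.0 F [ 0.4  0.6 -4.7]
0.0660 t82.1 [0.4907 0.1199 0.0659] w0.0157 g50.0 F [ 0.1 -0.2 -3.1]
0.0650 t82.4 [0.4907 0.1199 0.0649] w0.0157 g50.0 F [ 0.   0.5 -4.3]
0.0640 t82.6 [0.4907 0.1199 0.0639] w0.0155 g50.0 F [-0.1 -0.9 -3.7]
0.0630 t82.9 [0.4909 0.1199 0.0635] w0.0155 g50.0 F [-1.6 -0.8  3.5]
```

Seated at the original height. Release, retreat and verify.

Run:
```python
from h import *
effector.release(); env.movel(C+[0,0,.2],rate=.15)
p,w=cloud("wrist"); z=w[...,2]
m=(z>.078)&(z<.092)&(np.hypot(w[...,0]-C[0],w[...,1]-C[1])<.07); c,t,l,b=rect(w[m][:,:2]); print("handle",BR.T@(np.array([*c,0])-C),np.degrees(t),l,b,np.median(z[m]))
env.reach([.35,-.35,.3],tool(pick_angle([.35,-.35,.3],0))); st()
p,w=cloud("top","top3"); q=(w-C)@BR; z=q[...,2]
m=(abs(q[...,0])<.095)&(abs(q[...,1])<.12)&(abs(z-.06)<.008); A=np.c_[q[m][:,:2],np.ones(m.sum())]; print("lid plane",np.linalg.lstsq(A,z[m],rcond=None)[0])
m=(abs(q[...,0])<.05)&(abs(q[...,1])<.07)&(abs(z-.084)<.005); print("handle top",rect(q[m][:,:2]))
```

```text
handle [0.00119486 0.00091108 0.        ] -83.54726934432983 98.39385986328125 15.65948486328125 0.0840271231123259
 t87.0 [ 0.3508 -0.349   0.2998] w0.0923 g0.0 F [ 0.  -0.4 -0.1]
lid plane [-0.000464   -0.0015902   0.06073448]
handle top (array([ 0.00090952, -0.00169595]), np.float64(1.5698690141033307), 99.572998046875, 16.083818435668945)
```

View pics/top3.png

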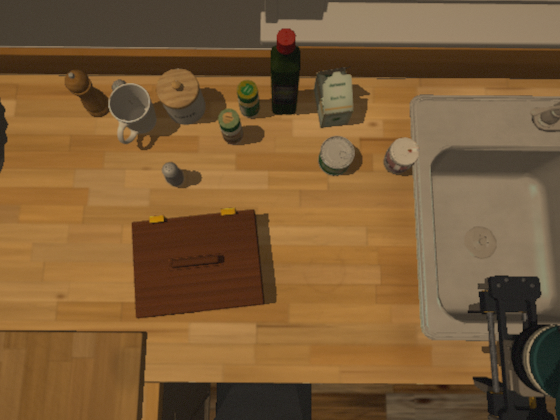

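The picture shows the lid level and closed (around px 197,263, clips at 157,219 and 228,212). No dishes are left out, and the bystanders are where they started.

```bash
python3 -c "
from station import workorder
print(workorder.finish_job())"
```

```text
the job is handed in; nothing more can be done
None
```

The job is handed in at about 87 s: the four dishes present (one corner, one oblong, two squares) lie flat in the box, the lid is seated back in its notches under the clips, and nothing else was moved; `finish_job` returned no verdict.

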